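# Clear and latch the switch box door

### The job

The spray can is in the way of the open switch box door: stand it upright in the shallow steel tray, setting it down rather than dropping it. Then swing the door shut and press until its sprung latch rides over the keeper and snaps in, so that the door stays shut by itself. Do not slam the door, press it home with no more than 15 N, and leave the bin, jar and wrench where they are.

Things in the scene. Friction and masses are not known exactly. Their poses are not given: they have to be found in the camera images.
- box: Grey sheet-steel switch box standing fixed on the bench, 110 deep (its x) x 230 wide (its y) x 165 mm high. Origin: centre of the underside, at bench level. Its open front faces its -x side (front plane at its x = -0.055). It is turned 1.1 to 1.55 rad, so the front looks to the right of the robot (-y); place and yaw differ each start.
- door (a joint): Door angle a, rad: 0 = parallel to the box front, grows as it opens; starts 1.25 to 1.5. 1 to 3 N swing it; it stays where left. From the hinge the panel runs in the box-frame direction (-sin a, -cos a); its outer face looks along (-cos a, sin a). Latched it rests between -0.03 and 0.053, as the keeper is set; let go unlatched, the bolt spring pushes it out again to 0.062 or more.
- door_hinge (a point): Point on the upright hinge line (the side of the box front nearest the robot: box frame x = -0.066, y = 0.108), 83.5 mm above the bench. The door panel is flat, 182 mm wide from this line, 12 mm thick (inner face on the hinge line, outer face 12 mm outward), from 10 to 157 mm above the bench. Axes turn with the door, like those of door_push.
- door_push (a point): The place to press on the door's outer face: 155 mm from the hinge line, 130 mm above the bench. Axes turn with the door: -x is the outward normal (press along +x), +y runs along the door to the hinge, z up. Below it a latch case (44 x 44 mm, 28 mm proud, 43 to 87 mm above the bench) and a wire pull of like height; the outer face is bare above 95 mm.
- latch (a point): Tip of the sprung brass bolt at the door's free edge, 192 mm from the hinge line, 65 mm above the bench (this point is fixed to the door: the bolt out). Its bevel, 18 mm long and 9 mm deep, faces the box, its flat back outward; it pushes in up to 11 mm against 4.5 to 8 N and springs out behind the keeper pin.
- keeper (a point): NOMINAL place of the keeper pin (upright, 6 mm thick, between two steel ears at the side of the box front farthest from the robot; 65 mm above the bench). Its bracket is slotted: pin and rubber buffer really sit up to 7 mm nearer or farther along the box's x, differently each start and not measured, so the angle at which the latch snaps is unknown.
- buffer_at (a point): Nominal tip of the rubber buffer behind the door's free edge. Felt at the press place when closing slowly: resistance starts between 0.06 and 0.14 rad, rises to 6 to 9 N over 13 to 15 mm, then drops by several N as the bolt snaps in; the buffer then gives 2 to 6 N and bottoms hard 1 to 3 mm on, where the force shoots up. More than 15 N dents the door.
- can: Spray can, aluminium with white cap, 52 mm diameter, 160 mm high (cap from 126 mm up, 45 mm diameter), about 0.3 kg. Origin: centre of its base. Starts upright on the bench in the sweep of the door, clear of both the door and the box.
- tray_in (a point): Centre of the inner floor of the shallow steel tray, fixed on the bench: 160 x 160 mm outside, 22 mm high, walls 5 mm, floor 5 mm thick. The tray is on the robot's left or right; the black bin is on the other side.
- bin: Black open bin 150 x 130 x 75 mm, origin: centre of the underside. Leave alone.
- jar: Glass jar 64 mm diameter, 85 mm high, origin: centre of the base. Leave alone.
- wrench: Steel wrench lying on the bench. Leave alone.
Not all that is in view belongs to the job. Of the things like the can, leave any that is black or orange; of the rest the larger one is meant.

How it is judged:
By the outcome, as a careful person would: the job done as asked, in the order asked, and still so for the second after the job is handed in, with the robot touching nothing.
It also fails if it takes over 72 s, if anything falls off the work surface, if the arm or the gripper's body presses on something with over 40 N, if the wrist force passes 120 N, or if a joint passes its speed limit or range.

### The arm

A 6-joint arm with a two-finger parallel gripper is mounted at the origin on the work surface. World frame = base frame: x ahead of the robot, y to its left, z up, the work surface at z = 0. Lengths are in m, angles in rad, forces in N, time in s.
With the tool pointing down it reaches from about 0.35 to 0.925 m from the base axis. Payload 6.4 kg.
Tool frame: the origin (TCP) lies at the very end of the fingers, on their centre line; the grasp point (between the pads) lies 19 mm behind it; y points along the fingers, x is the direction in which the jaws open and shut, and the axes are right-handed (so a half turn about y gives the same grasp; the last joint's range is limited). The gripper opens to 94 mm and grips with 3 to 60 N. Pads are 16 mm wide; open, the fingers measure 119 mm over their backs; the gripper's body (75 mm by 177 mm) begins 78 mm behind the grasp point.
Start: joints at [-1.511, 0.245, 1.558, -0, 1.339, -0.174], TCP at [0.151, -0.632, 0.205] pointing down, gripper open.
Joint ranges: [-3.13, 3.13], [-1.02, 2.26], [0.13, 2.54], [-0.95, 4.09], [0.21, 2.88], [-2.74, 2.74]. Speed limits (rad/s): [2.57, 2.57, 3.14, 3.14, 3.14, 3.14].

### API

Orientations are given as a 3x3 rotation matrix whose columns are the frame's x, y, z axes.
In Python, from bench import manip gives the robot as it stands.
- The arm moves only by the tool drive_tool, never from a script. Its argument "rows" is text: rows parted by semicolons, each of 7 numbers parted by spaces: the closure in counts, from 0 (fully open) to 255 (shut), then the shift along the tool's x, y, z in m, then the turn, a rotation vector about the tool's x, y, z in rad. A call has exactly 5 rows; each row shifts and turns the commanded pose from where the row before left it, along the tool's axes as they then stand; what a row does not reach is not made up. A row lasts 1/8 s, in which the tool goes at most 62.5 mm and 10.7 degrees, less where a joint would pass 70% of its speed; a pose out of reach is approached as far as the arm can. A call with a gripper value outside its range is refused whole. The fingers move at their own pace and stop on an object; the grip force is fixed at half the most. Time passes only in rows, so rows that do not move let the fingers close, or fill a call up. It gives the time, the measured TCP pose, the force and the opening at its end, in the units of the state.
- manip.observe(): the state, without advancing time (a new reading comes with each control period).
- manip.grab_frame(name): name is "scene" or "top"; returns a dict with "image" (480x640x3 uint8, red, green, blue), "intrinsics" (3x3 intrinsics, pixels), "pose" (4x4, takes a point from camera to world coordinates). Camera axes: x right, y up, looking along -z (the intrinsics and any distortion apply to the point x, -y, -z); pixel columns grow to the right and rows downward; lengths in m; the calibration is good to about 2 mm. A picture is of the moment at which its call begins. There is no depth.
- manip.job_done(): hands the job in, once; it reports no verdict.
The state is a dict: "time": time; "joint_pos": joint angles; "joint_vel": joint speeds; "joint_efforts": joint torques, N m; "eef_pos": TCP position; "orientation": TCP orientation; "force": force on the tool from outside, world axes, zero at the start; "wrist_torque": the same for the moment, N m; "gripper_width": finger opening in m.
Only numpy, scipy, OpenCV 4.12 (cv2) and the standard library are available. Lean on these libraries where they do the work, as an engineer would, in place of code of your own. Each camera call takes 0.05 s, during which the arm holds its last target. There are 200 camera calls.

## Working session

There is one attempt and no reset: what is moved stays moved. The work goes in short steps, Python scripts to look and compute and a tool call to move; the robot and the scene stay as the last step left them, time stands still between calls to the robot, and variables do not carry over. Pictures are saved under pics/ and viewed, about 8 in all and at most 12, crops included, and the job is handed in when it is done.

Besides the shell and the picture viewer there is one more tool, called after "Request:" by a JSON object that holds its "api" and its "payload", one argument or row to a line. drive_tool: Moves the arm, as the interface text tells. Its arguments: {"type":"object","properties":{"rows":{"type":"string"}},"required":["rows"]}

```bash
ls; mkdir -p pics; python3 - <<'E'
from bench import manip
import cv2, numpy as np
s=manip.observe()
for k,v in s.items(): print(k,np.round(v,3).tolist())
for n in("scene","top"):
    f=manip.grab_frame(n); cv2.imwrite(f"pics/{n}0.png",f["image"][:,:,::-1]); print(n,np.round(f["intrinsics"],2).tolist(),np.round(f["pose"],4).tolist(), [k for k in f])
E
```

```text
pics
time 0.0
joint_pos [-1.511, 0.246, 1.559, 0.0, 1.339, -0.174]
joint_vel [0.0, 0.001, 0.001, 0.003, 0.002, 0.0]
joint_efforts [-0.0, -41.584, -31.46, 0.069, 0.033, -0.0]
eef_pos [0.151, -0.632, 0.204]
orientation [[0.232, -0.0, 0.973], [-0.973, 0.002, 0.232], [-0.002, -1.0, 0.0]]
force [-0.421, -0.289, -0.183]
wrist_torque [-0.008, 0.034, 0.037]
gripper_width 0.094
scene [[518.8, 0.0, 321.55], [0.0, 518.8, 233.71], [0.0, 0.0, 1.0]] [[-0.3123, -0.7786, 0.5443, 1.1373], [0.95, -0.2526, 0.1838, 0.2102], [-0.0056, 0.5744, 0.8185, 0.9366], [0.0, 0.0, 0.0, 1.0]] ['image', 'intrinsics', 'pose']
top [[515.1, 0.0, 315.88], [0.0, 515.1, 241.76], [0.0, 0.0, 1.0]] [[-0.0113, 0.9974, -0.0712, 0.5252], [-0.9997, -0.0129, -0.0219, 0.0128], [-0.0227, 0.0709, 0.9972, 1.1375], [0.0, 0.0, 0.0, 1.0]] ['image', 'intrinsics', 'pose']
```

View pics/scene0.png

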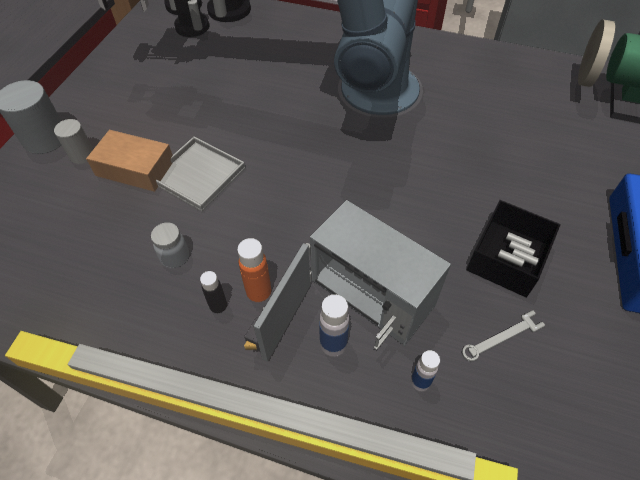

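View pics/top0.png

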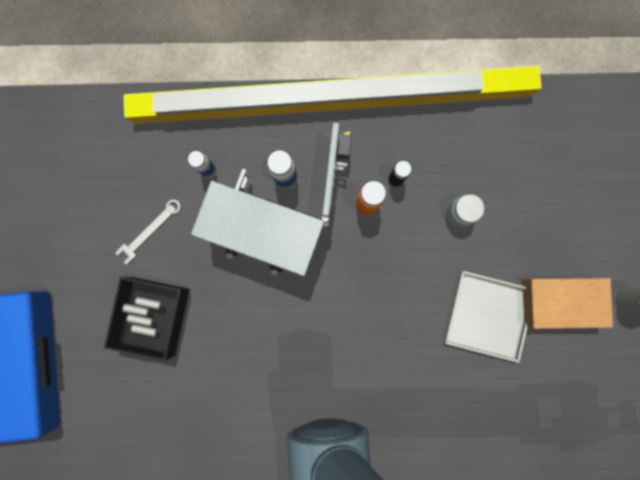

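The clear finds (scene / top pixels):
- Box: front open toward +x, with its top at about (380,245) / (258,228).
- Door: (285,300) / (331,175).
- Tray: (200,172) / (488,317).
- Bin: (515,248) / (147,318).

Things like the can:
- White and blue, large: (335,325) / (281,165).
- White and blue, small: (427,370) / (200,160).
- Orange: (254,270) / (371,195).
- Black: (214,292) / (401,170).

The large white-capped one inside the door sweep fits. It is neither black nor orange, and it is the larger of the rest. I'll confirm it and get finer pixels in enlarged crops.

```bash
python3 - <<'E'
import cv2
def crop(n,x,y,w,h,k,out):
    im=cv2.imread(f"pics/{n}0.png")[y:y+h,x:x+w]; im=cv2.resize(im,None,fx=k,fy=k,interpolation=cv2.INTER_CUBIC)
    for i in range(0,w,20): cv2.putText(im,str(x+i),(i*k,10),0,.35,(0,255,255),1); cv2.line(im,(i*k,12),(i*k,18),(0,255,255),1)
    for i in range(0,h,20): cv2.putText(im,str(y+i),(0,i*k+4),0,.35,(0,255,255),1)
    cv2.imwrite("pics/"+out,im)
crop("top",180,110,200,150+25,4,"ctop.png" ) if 0 else crop("top",180,115,200,150+15,4-0,"ctop.png")
crop("scene",230,190,230,190,3,"cscene.png")
E
```

```text
(no output)
```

View pics/ctop.png

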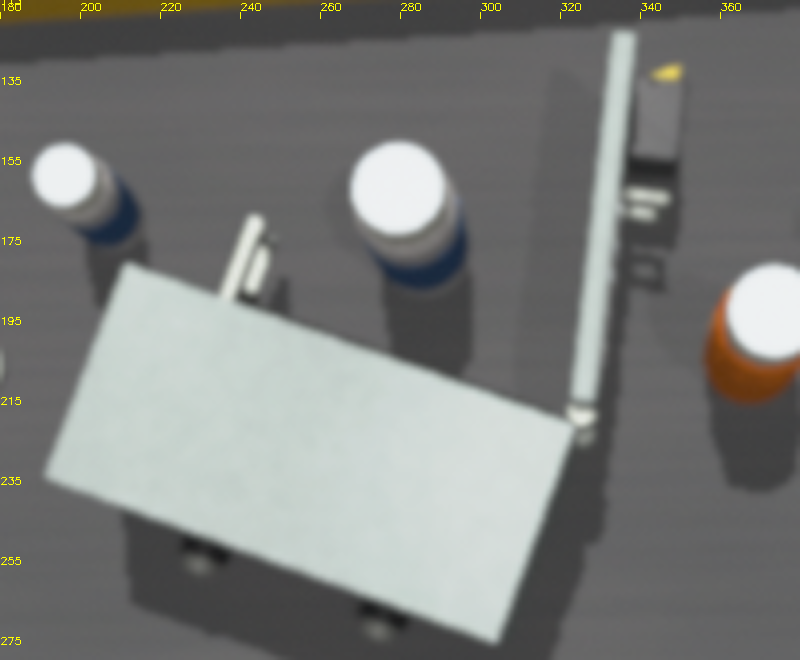

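View pics/cscene.png

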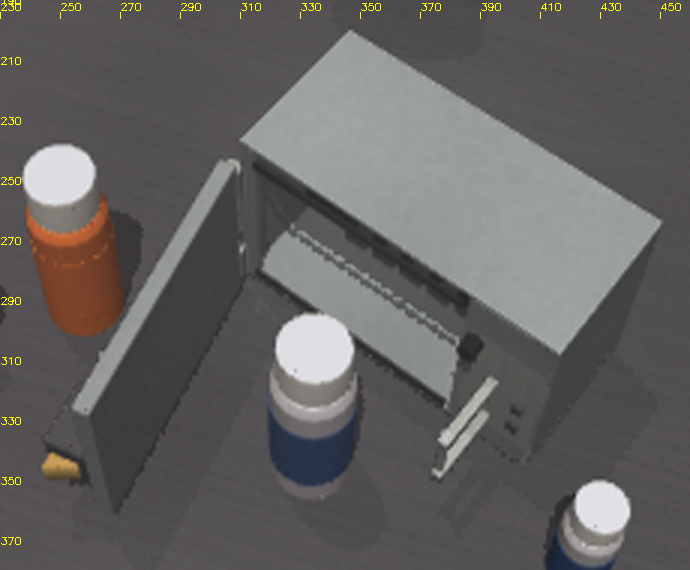

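The crops confirm the large white-cap, blue-band can (top 279.5,162; scene 335,306). It stands between the box front and the door. Next I fit the poses from both views.

```bash
cat > h.py <<'E'
import numpy as np, cv2
from scipy.optimize import least_squares
CAM={}
def load():
    from bench import manip
    for n in("scene","top"):
        f=manip.grab_frame(n); CAM[n]=(np.array(f["intrinsics"]),np.array(f["pose"]))
        yield n,f
def proj(n,P):
    K,T=CAM[n]; p=(np.atleast_2d(P)-T[:3,3])@T[:3,:3]; p=p*[1,-1,-1]
    q=p@K.T; return q[:,:2]/q[:,2:]
def ray(n,uv,z):
    K,T=CAM[n]; d=np.linalg.inv(K)@[uv[0],uv[1],1]; d=T[:3,:3]@(d*[1,-1,-1]); return T[:3,3]+d*(z-T[2,3])/d[2]
def Rz(a): c,s=np.cos(a),np.sin(a); return np.array([[c,-s],[s,c]])
def fit(f,obs,x0):
    r=least_squares(lambda x:np.concatenate([(proj(n,f(x,k))[0]-uv) for n,k,uv in obs]),x0,loss="soft_l1"); return r.x,r.fun
E
python3 - <<'E'
from h import *
for n,f in load(): pass
B={'fk':(-.055,-.115),'fh':(-.055,.115),'bh':(.055,.115),'bk':(.055,-.115)}
def box(x,k): return np.r_[x[:2]+Rz(x[2])@B[k[:2]], 0 if k.endswith('0') else .165]
ob=[("top","fk",(211.2,180.5)),("top","fh",(323.2,221)),("top","bh",(304.5,275.5)),("top","bk",(191.2,234.5)),
("scene","fk",(417.3,308)),("scene","fh",(310.7,236.7)),("scene","bh",(346.7,200)),("scene","bk",(450.3,264)),("scene","fk0",(405,344))]
b,r=fit(box,ob,[.65,.1,2.8]); print("box",b.round(4),r.round(1).tolist())
def dp(s,t,z,a):
    h=np.array([-.066,.108]); u=np.array([-np.sin(a),-np.cos(a)]); n=np.array([-np.cos(a),np.sin(a)])
    return np.r_[b[:2]+Rz(b[2])@(h+s*u+t*n),z]
D={'fo':(.182,.012,.157),'fi':(.182,0,.157),'fi0':(.182,0,.010)}
od=[("top","fi",(333.2,123)),("top","fo",(339,123.7)),("scene","fo",(254.3,326)),("scene","fi",(260.7,327.3)),("scene","fi0",(268.7,360.7))]
a,r=fit(lambda x,k:dp(*D[k],x[0]),od,[1.3]); print("door",a,r.round(1).tolist())
c,r=fit(lambda x,k:np.r_[x,.16],[("top",0,(279.5,162)),("scene",0,(335,306))],[.7,.1]); print("can",c,r.round(1).tolist())
T=.08*np.array([[1,1],[-1,1],[-1,-1],[1,-1]])
tc={'top':[(463,271),(446,345),(519,361)],'scene':[(200,139),(244,163),(202,206)]}
for n in tc: print(n,[ray(n,p,.022)[:2].round(3).tolist() for p in tc[n]])
print("wood",[ray("top",p,.05)[:2].round(3).tolist() for p in [(530,279),(611,278),(613,328)]])
print("orange",ray("top",(373.5,193),.14)[:2])
print("hinge",dp(0,0,0,a[0]).round(3),"free",dp(.182,0,0,a[0]).round(3),"push",[dp(.155,.012,.13,q).round(3).tolist() for q in(a[0],.6,0)])
loc=Rz(b[2]).T@(c-b[:2]); print("can in box frame",loc)
print("tcp px",proj("scene",[.151,-.632,.205]),proj("top",[.151,-.632,.205]))
E
```

```text
box [0.6238 0.1454 2.7832] [-0.1, -0.4, 0.7, -0.6, -0.4, -0.5, -0.4, -0.6, 0.2, -1.1, -0.7, -1.0, -0.1, -1.3, 1.4, -1.4, -0.1, 2.5]
door [1.33429521] [-0.5, -1.4, -0.1, -1.5, -0.4, -0.7, -0.4, 0.9, -0.3, 1.1]
can [0.75203122 0.10280891] [-0.1, -1.1, 0.1, -0.9]
top [[0.538, -0.278], [0.381, -0.237], [0.346, -0.39]]
scene [[0.35, -0.371], [0.391, -0.235], [0.54, -0.274]]
wood [[0.519, -0.409], [0.519, -0.576], [0.416, -0.575]]
orange [ 0.69021564 -0.07876747]
hinge [0.648 0.021 0.   ] free [ 0.828 -0.001  0.   ] push [[0.8, -0.01, 0.13], [0.781, 0.1, 0.13], [0.713, 0.162, 0.13]]
can in box frame [-0.13502587 -0.00507118]
tcp px [[125.3820591    8.38741713]] [[704.01274795 491.42213875]]
```

The fit is tight, but the yaw comes out at 2.78, not the stated 1.1–1.55. The gripper also doesn't clearly show at its projected place. I'll bring the tool into view, high up, to test the calibration before trusting it.

Request:
{"api": "drive_tool", "payload": {
  "rows": "0 0 -0.03 0.05 0 0 0;0 0 -0.03 0.05 0 0 0;0 0 -0.03 0.05 0 0 0;0 0 0 0.05 0 0 0;0 0 0 0.05 0 0 0"
}}

```text
time: 0.82
eef_pos: [0.3954, -0.574, 0.2959]
orientation: [[0.232, 0.0, 0.973], [-0.973, -0.001, 0.232], [0.001, -1.0, 0.0]]
force: [-0.4, 0.4, 0.3]
gripper_width: 0.094
```

```bash
python3 - <<'E'
from h import *
from bench import manip
s=manip.observe(); p=np.array(s["eef_pos"]); print(p,s["time"])
R=np.array(s["orientation"])
out=[]
for n,f in load():
    im=f["image"][:,:,::-1].copy()
    for P in(p,p-.1*R[:,1],[0,0,0]): 
        q=proj(n,P)[0]; print(n,q.round(1)); cv2.drawMarker(im,tuple(int(v) for v in q),(0,0,255),0,12,1)
    out.append(cv2.resize(im,(400,300),interpolation=cv2.INTER_AREA))
    cv2.imwrite(f"pics/{n}1.png",im)
cv2.imwrite("pics/pair1.png",np.hstack(out))
E
```

```text
[ 0.39535618 -0.57397605  0.2959312 ] 0.825
scene [75.  36.4]
scene [ 54.4 -10. ]
scene [380.1  87.8]
top [698.6 356.2]
top [750.1 367. ]
top [336.8 525.6]
```

View pics/pair1.png

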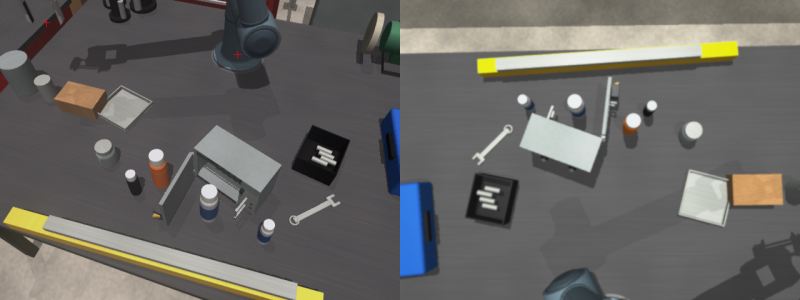

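The base projects right onto the robot (scene 380,88), and the gripper's parts and shadow are where they should be. I take the calibration as sound: the box yaw really is 2.78. Next I go over the can.

Request:
{"api": "drive_tool", "payload": {
  "rows": "0 -0.0384 0 0.0336 0 0 0;0 -0.0384 0 0.0336 0 0 0;0 -0.0384 0 0.0336 0 0 0;0 -0.0384 0 0.0336 0 0 0;0 -0.0384 0 0.0336 0 0 0"
}}

```text
time: 1.55
eef_pos: [0.5126, -0.3477, 0.2952]
orientation: [[0.231, -0.0, 0.973], [-0.973, 0.0, 0.231], [-0.0, -1.0, -0.0]]
force: [0.7, 0.1, 0.6]
gripper_width: 0.094
```

Request:
{"api": "drive_tool", "payload": {
  "rows": "0 -0.0384 0 0.0336 0 0 0;0 -0.0384 0 0.0336 0 0 0;0 -0.0384 0 0.0336 0 0 0;0 -0.0384 0 0.0336 0 0 0;0 -0.0384 0 0.0336 0 0 0"
}}

```text
time: 2.17
eef_pos: [0.6318, -0.1223, 0.2953]
orientation: [[0.231, -0.0, 0.973], [-0.973, -0.0, 0.231], [0.0, -1.0, -0.0]]
force: [0.6, 0.7, -0.3]
gripper_width: 0.0941
```

Request:
{"api": "drive_tool", "payload": {
  "rows": "0 -0.0384 0 0.0336 0 0 0;0 -0.0384 0 0.0336 0 0 0;0 -0.0384 0 0.0336 0 0 0;0 -0.0384 0.02 0.0336 0 0 0;0 -0.0384 0.02 0.0336 0 0 0"
}}

```text
time: 2.8
eef_pos: [0.7513, 0.1032, 0.255]
orientation: [[0.231, 0.0, 0.973], [-0.973, -0.0, 0.231], [0.0, -1.0, 0.0]]
force: [1.5, -0.2, -0.1]
gripper_width: 0.0941
```

```bash
python3 - <<'E'
from h import *
from bench import manip
s=manip.observe(); p=np.array(s["eef_pos"]); R=np.array(s["orientation"]); print(p,s["time"])
print("to can, tool axes",R.T@(np.array([.752,.103,.091])-p))
out=[]
for n,f in load():
    im=f["image"][:,:,::-1].copy()
    for dx in(-.047,.047):
        q=proj(n,p+dx*R[:,0])[0]; cv2.drawMarker(im,tuple(int(v) for v in q),(0,0,255),0,9,1)
    q=proj(n,p)[0].astype(int); x,y=np.clip(q-[100,150],0,[440,180]); out.append(cv2.resize(im[y:y+300,x:x+200],None,fx=2,fy=2))
cv2.imwrite("pics/pair2.png",np.hstack(out))
E
```

```text
[0.75125857 0.10317479 0.2550338 ] 2.8
to can, tool axes [0.00026682 0.16403408 0.00064631]
```

View pics/pair2.png

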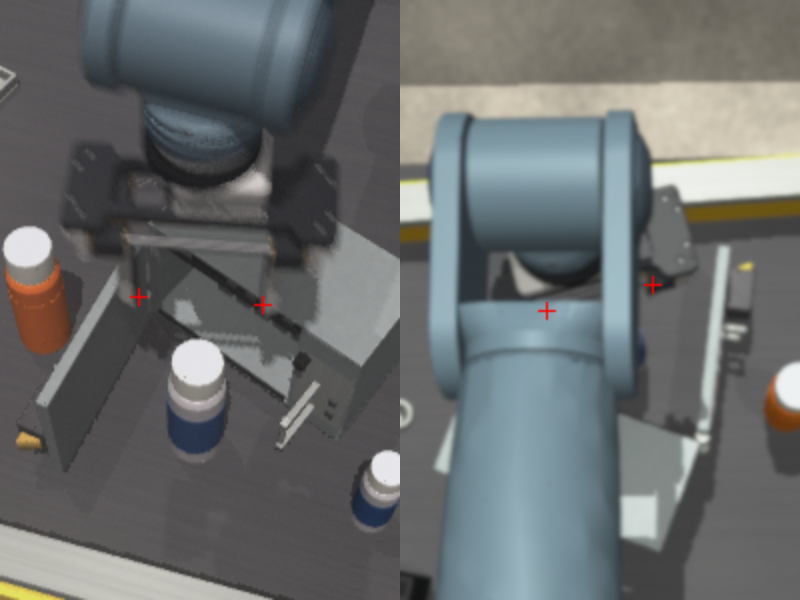

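The fingertips match the projected TCP marks (left view 139,297 and 262,304) and straddle the can below. I descend and grip.

Request:
{"api": "drive_tool", "payload": {
  "rows": "0 0 0.035 0 0 0 0;0 0 0.035 0 0 0 0;0 0 0.035 0 0 0 0;0 0 0.034 0 0 0 0;0 0 0.025 0 0 0 0"
}}

```text
time: 3.52
eef_pos: [0.75, 0.1013, 0.0898]
orientation: [[0.231, -0.002, 0.973], [-0.973, -0.0, 0.231], [-0.0, -1.0, -0.002]]
force: [-0.9, -0.2, -1.0]
gripper_width: 0.0939
```

Request:
{"api": "drive_tool", "payload": {
  "rows": "255 0 0 0 0 0 0;255 0 0 0 0 0 0;255 0 0 0 0 0 0;255 0 0 0 0 0 0;255 0 0 0 0 0 0"
}}

```text
time: 4.15
eef_pos: [0.7512, 0.1026, 0.0925]
orientation: [[0.232, 0.002, 0.973], [-0.973, -0.0, 0.232], [0.001, -1.0, 0.001]]
force: [-0.3, -0.4, 2.1]
gripper_width: 0.0515
```

Request:
{"api": "drive_tool", "payload": {
  "rows": "255 0 -0.02 0 0 0 0;255 0 -0.04 0 0 0 0;255 0 -0.05 0 0 0 0;255 0 -0.05 0 0 0 0;255 0 -0.04 0 0 0 0"
}}

```text
time: 4.78
eef_pos: [0.7507, 0.1028, 0.2952]
orientation: [[0.232, 0.003, 0.973], [-0.973, 0.0, 0.232], [0.001, -1.0, 0.003]]
force: [0.1, 0.2, -2.1]
gripper_width: 0.0515
```

Request:
{"api": "drive_tool", "payload": {
  "rows": "255 0.015 0 -0.017 0 0 0;255 0.029 0 -0.0332 0 0 0;255 0.029 0 -0.0332 0 0 0;255 0.029 0 -0.0332 0 0 0;255 0.029 0 -0.0332 0 0 0"
}}

```text
time: 5.4
eef_pos: [0.6341, -0.0603, 0.2924]
orientation: [[0.232, 0.001, 0.973], [-0.973, -0.0, 0.232], [0.0, -1.0, 0.0]]
force: [0.4, 0.4, -1.5]
gripper_width: 0.051
```

Request:
{"api": "drive_tool", "payload": {
  "rows": "255 0.029 0 -0.0332 0 0 0;255 0.029 0 -0.0332 0 0 0;255 0.029 0 -0.0332 0 0 0;255 0.029 0 -0.0332 0 0 0;255 0.029 0 -0.0332 0 0 0"
}}

```text
time: 6.02
eef_pos: [0.5063, -0.2398, 0.2924]
orientation: [[0.232, 0.001, 0.973], [-0.973, -0.001, 0.232], [0.001, -1.0, 0.001]]
force: [1.3, -0.4, -2.3]
gripper_width: 0.0513
```

Request:
{"api": "drive_tool", "payload": {
  "rows": "255 0.029 0 -0.0332 0 0 0;255 0.029 0 -0.0332 0 0 0;255 0.014 0 -0.0167 0 0 0;255 0 0 0 0 0 0;255 0 0 0 0 0 0"
}}

```text
time: 6.65
eef_pos: [0.4435, -0.3277, 0.2919]
orientation: [[0.232, 0.001, 0.973], [-0.973, 0.0, 0.232], [0.0, -1.0, 0.001]]
force: [-0.0, 0.3, -2.6]
gripper_width: 0.0513
```

```bash
python3 - <<'E'
from h import *
from bench import manip
s=manip.observe(); p=np.array(s["eef_pos"]); R=np.array(s["orientation"]); print(p,s["time"])
print("to tray, tool axes",R.T@(np.array([.444,-.328,.12])-p))
out=[]
for n,f in load():
    im=f["image"][:,:,::-1].copy()
    for P in [p*[1,1,0]+[0,0,p[2]-.0925],[.444,-.328,.005]]+[[.444,-.328,.022]+.08*1.414*np.r_[np.cos(t),np.sin(t),0] for t in 0.785-.24+np.arange(4)*np.pi/2]:
        q=proj(n,P)[0]; cv2.drawMarker(im,tuple(int(v) for v in q),(0,0,255),0,9,1)
    q=proj(n,p)[0].astype(int); x,y=np.clip(q-[100,90],0,[440,180]); out.append(cv2.resize(im[y:y+300,x:x+200],None,fx=2,fy=2))
cv2.imwrite("pics/pair3.png",np.hstack(out))
E
```

```text
[ 0.44349483 -0.32769347  0.29192553] 6.65
to tray, tool axes [0.00040424 0.17192576 0.00032475]
```

View pics/pair3.png

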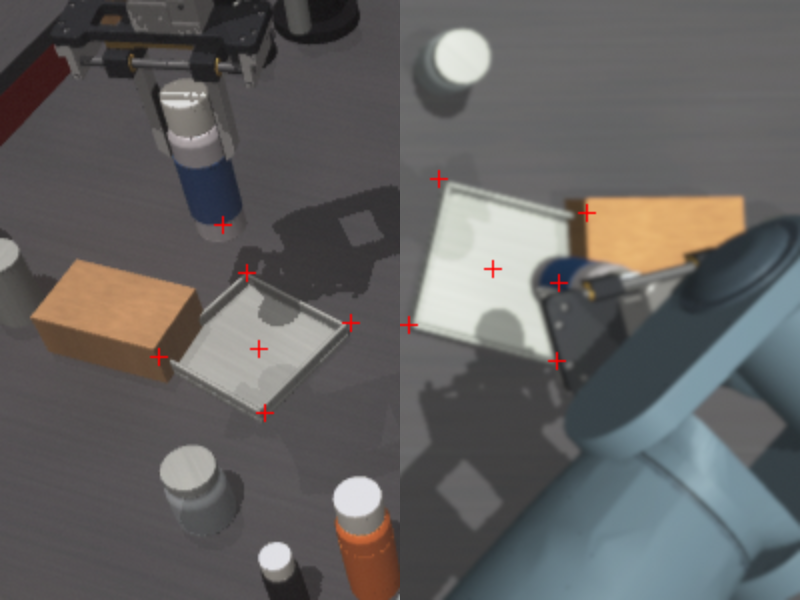

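The can hangs upright above the tray centre (left view: tray centre mark 258,348, can base 222,225). Lowering it slowly at the end.

Request:
{"api": "drive_tool", "payload": {
  "rows": "255 0 0.03 0 0 0 0;255 0 0.045 0 0 0 0;255 0 0.045 0 0 0 0;255 0 0.04 0 0 0 0;255 0 0.02 0 0 0 0"
}}

```text
time: 7.38
eef_pos: [0.4427, -0.3262, 0.1088]
orientation: [[0.233, -0.003, 0.972], [-0.972, 0.003, 0.233], [-0.004, -1.0, -0.002]]
force: [0.5, 0.7, -2.7]
gripper_width: 0.0512
```

Request:
{"api": "drive_tool", "payload": {
  "rows": "255 0 0.003 0 0 0 0;255 0 0.003 0 0 0 0;255 0 0.002 0 0 0 0;255 0 0.002 0 0 0 0;255 0 0 0 0 0 0"
}}

```text
time: 8.0
eef_pos: [0.4433, -0.3284, 0.1017]
orientation: [[0.232, 0.0, 0.973], [-0.973, -0.0, 0.232], [0.0, -1.0, 0.0]]
force: [1.0, 0.4, -2.3]
gripper_width: 0.0515
```

Request:
{"api": "drive_tool", "payload": {
  "rows": "255 0 0.001 0 0 0 0;255 0 0.001 0 0 0 0;255 0 0.001 0 0 0 0;255 0 0.001 0 0 0 0;255 0 0 0 0 0 0"
}}

```text
time: 8.62
eef_pos: [0.4432, -0.3283, 0.0974]
orientation: [[0.232, -0.0, 0.973], [-0.973, 0.0, 0.232], [-0.0, -1.0, -0.0]]
force: [0.5, -0.2, -3.0]
gripper_width: 0.0513
```

Request:
{"api": "drive_tool", "payload": {
  "rows": "255 0 0.0007 0 0 0 0;255 0 0.0007 0 0 0 0;255 0 0.0006 0 0 0 0;255 0 0 0 0 0 0;255 0 0 0 0 0 0"
}}

```text
time: 9.25
eef_pos: [0.4436, -0.3285, 0.0973]
orientation: [[0.232, 0.0, 0.973], [-0.973, -0.0, 0.232], [0.0, -1.0, 0.0]]
force: [-1.5, 2.6, 9.7]
gripper_width: 0.0511
```

The force reads contact, so I release and retract upward.

Request:
{"api": "drive_tool", "payload": {
  "rows": "180 0 -0.0005 0 0 0 0;120 0 0 0 0 0 0;0 0 0 0 0 0 0;0 0 0 0 0 0 0;0 0 0 0 0 0 0"
}}

```text
time: 9.88
eef_pos: [0.4432, -0.3283, 0.0958]
orientation: [[0.232, -0.0, 0.973], [-0.973, 0.0, 0.232], [-0.0, -1.0, -0.0]]
force: [0.2, 0.0, -0.3]
gripper_width: 0.0781
```

Request:
{"api": "drive_tool", "payload": {
  "rows": "0 0 -0.02 0 0 0 0;0 0 -0.045 0 0 0 0;0 0 -0.045 0 0 0 0;0 0 -0.045 0 0 0 0;0 0 -0.045 0 0 0 0"
}}

```text
time: 10.5
eef_pos: [0.4431, -0.3281, 0.2973]
orientation: [[0.232, 0.0, 0.973], [-0.973, -0.0, 0.232], [0.0, -1.0, -0.0]]
force: [-0.0, 0.7, -0.4]
gripper_width: 0.0937
```

```bash
cat >> h.py <<'E'
b=np.array([.6238,.1454,2.7832])
def target(a,s=.155,gap=0.,z=.115,half=.0125):
    h=np.array([-.066,.108]); u=np.array([-np.sin(a),-np.cos(a)]); n=np.array([-np.cos(a),np.sin(a)])
    W=Rz(b[2]); P=np.r_[b[:2]+W@(h+s*u+(.012+half+gap)*n),z]
    x=np.r_[W@n,0]; y=np.array([0,0,-1.]); return P,np.c_[x,y,np.cross(x,y)]
def delta(s,P,R1):
    from scipy.spatial.transform import Rotation as Q
    p=np.array(s["eef_pos"]); R=np.array(s["orientation"]); return (R.T@(P-p)).round(4),Q.from_matrix(R.T@R1).as_rotvec().round(4)
E
python3 - <<'E'
from h import *
from bench import manip
s=manip.observe(); print(np.round(s["joint_pos"],2))
P,R=target(1.334,gap=.04,z=.3); print(P,delta(s,P,R)); print(target(0)[0])
out=[]
for n,f in load():
    im=f["image"][:,:,::-1]; 
    if n=="scene": out.append(cv2.resize(im[100:300,120:320],(400,400)))
    else: out.append(cv2.resize(im[110:310,250:450],(400,400)))
cv2.imwrite("pics/pair4.png",np.hstack(out))
E
```

```text
[-0.84 -0.05  1.71 -0.    1.48  0.49]
[ 0.79375525 -0.06171343  0.3       ] (array([-0.178 , -0.0027,  0.4029]), array([-0.000e+00,  3.554e-01,  1.000e-04]))
[0.72503596 0.15766907 0.115     ]
```

View pics/pair4.png

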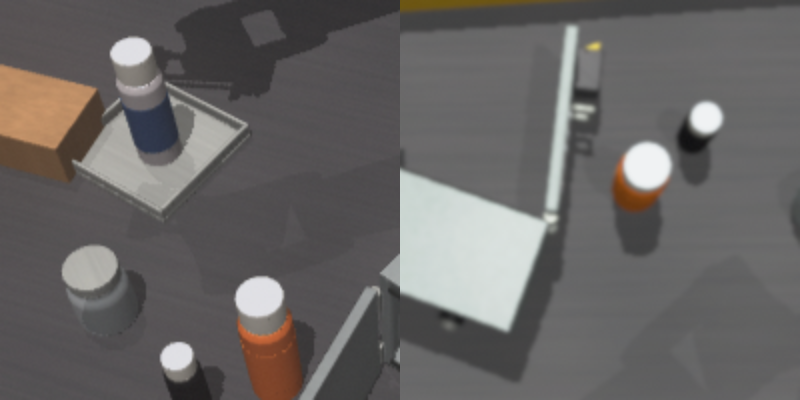

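The can stands upright in the tray (left view 150,110, well inside the walls). Now to the door's outer side, with the fingers shut.

Request:
{"api": "drive_tool", "payload": {
  "rows": "255 -0.0198 0 0.0448 0 0 0;255 -0.0198 0 0.0448 0 0 0;255 -0.0198 0 0.0448 0 0 0;255 -0.0198 0 0.0448 0 0 0;255 -0.0198 0 0.0448 0 0 0"
}}

```text
time: 11.22
eef_pos: [0.639, -0.1788, 0.2944]
orientation: [[0.232, -0.002, 0.973], [-0.973, 0.001, 0.232], [-0.001, -1.0, -0.001]]
force: [0.5, 0.0, -0.7]
gripper_width: 0.0475
```

Request:
{"api": "drive_tool", "payload": {
  "rows": "255 -0.0198 0 0.0448 0 0 0;255 -0.0198 0 0.0448 0 0 0;255 -0.0198 0 0.0448 0 0 0;255 -0.0198 0 0.0448 0 0.178 0;255 0 0 0 0 0.177 0"
}}

```text
time: 11.85
eef_pos: [0.7953, -0.0586, 0.2917]
orientation: [[-0.123, -0.004, 0.992], [-0.992, 0.001, -0.123], [-0.001, -1.0, -0.004]]
force: [-0.3, -0.9, -0.5]
gripper_width: 0.0006
```

Request:
{"api": "drive_tool", "payload": {
  "rows": "255 0 0.04 0 0 0 0;255 0 0.05 0 0 0 0;255 0 0.05 0 0 0 0;255 0 0.042 0 0 0 0;255 0 0 0 0 0 0"
}}

```text
time: 12.48
eef_pos: [0.7904, -0.0607, 0.1069]
orientation: [[-0.121, -0.011, 0.993], [-0.993, 0.002, -0.121], [-0.001, -1.0, -0.011]]
force: [-1.1, 0.7, 0.4]
gripper_width: 0.0004
```

```bash
python3 - <<'E'
from h import *
from bench import manip
s=manip.observe(); print(np.round(s["joint_pos"],2),s["eef_pos"],s["time"])
P,R=target(1.334,gap=.0); print(delta(s,P,R))
E
```

```text
[-0.22  0.66  1.18 -0.    1.31  1.47] [ 0.79042452 -0.06072017  0.1068968 ] 12.475
(array([-0.0394, -0.0081,  0.0033]), array([ 0.0112,  0.0003, -0.0011]))
```

Request:
{"api": "drive_tool", "payload": {
  "rows": "255 -0.008 -0.006 0.002 0 0 0;255 -0.008 0 0 0 0 0;255 -0.008 0 0 0 0 0;255 -0.006 0 0 0 0 0;255 -0.004 0 0 0 0 0"
}}

```text
time: 13.1
eef_pos: [0.8003, -0.0274, 0.1201]
orientation: [[-0.12, 0.0, 0.993], [-0.993, -0.0, -0.12], [0.0, -1.0, 0.0]]
force: [-0.6, -0.5, -0.1]
gripper_width: 0.0006
```

Request:
{"api": "drive_tool", "payload": {
  "rows": "255 -0.002 0 0 0 0 0;255 -0.002 0 0 0 0 0;255 -0.002 0 0 0 0 0;255 -0.002 0 0 0 0 0;255 -0.002 0 0 0 0 0"
}}

```text
time: 13.72
eef_pos: [0.8015, -0.0182, 0.12]
orientation: [[-0.121, 0.0, 0.993], [-0.993, -0.0, -0.121], [0.0, -1.0, 0.0]]
force: [0.0, -0.6, 0.0]
gripper_width: 0.0007
```

Request:
{"api": "drive_tool", "payload": {
  "rows": "255 -0.0093 0 0.0012 0 -0.06 0;255 -0.0093 0 0.0012 0 -0.06 0;255 -0.0093 0 0.0012 0 -0.06 0;255 -0.0093 0 0.0012 0 -0.06 0;255 -0.0093 0 0.0012 0 -0.06 0"
}}

```text
time: 14.35
eef_pos: [0.8073, 0.0283, 0.1199]
orientation: [[0.18, -0.001, 0.984], [-0.984, -0.0, 0.18], [0.0, -1.0, -0.001]]
force: [-1.0, -1.9, 0.4]
gripper_width: 0.0006
```

```bash
python3 - <<'E'
from h import *
from bench import manip
s=manip.observe(); R=np.array(s["orientation"]); p=np.array(s["eef_pos"])
# implied door angle from tool x direction; gap and s in door frame
W=Rz(b[2]); n=W.T@R[:2,0]; a=np.arctan2(n[1],-n[0]); h=b[:2]+W@[-.066,.108]
print("a",a,"gap",R[:2,0]@(p[:2]-h)-.0245,"s",R[:2,2]@(p[:2]-h),"F",R.T@s["force"])
out=[]
for n,f in load():
    im=f["image"][:,:,::-1]
    x,y=(200,150) if n=="scene" else (250,90)
    out.append(cv2.resize(im[y:y+230,x:x+230],(400,400)))
cv2.imwrite("pics/pair5.png",np.hstack(out))
E
```

```text
a 1.0317023480230698 gap -0.002881009046261141 s 0.15823131808945315 F [ 1.72038998 -0.43665255 -1.28220324]
```

View pics/pair5.png

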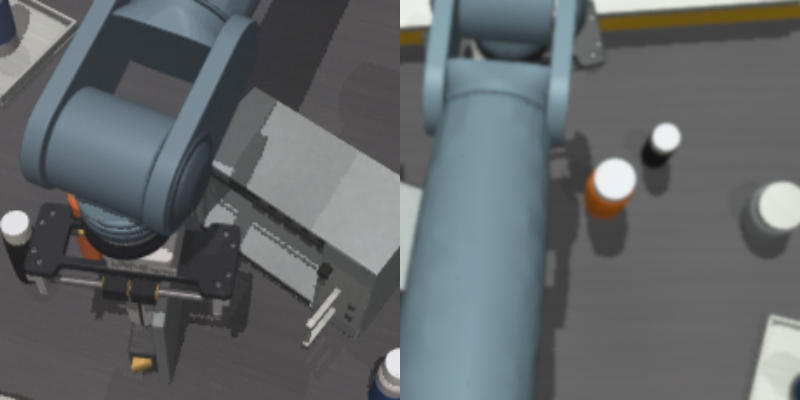

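The door moves with the shut fingers (about 1.7 N; bolt at left view 140,364, door edge beside it), all clear around. I keep swinging.

Request:
{"api": "drive_tool", "payload": {
  "rows": "255 -0.0093 0 0.001 0 -0.06 0;255 -0.0093 0 0.001 0 -0.06 0;255 -0.0093 0 0.001 0 -0.06 0;255 -0.0093 0 0.001 0 -0.06 0;255 -0.0093 0 0.001 0 -0.06 0"
}}

```text
time: 15.08
eef_pos: [0.7987, 0.0735, 0.12]
orientation: [[0.461, 0.0, 0.887], [-0.887, -0.001, 0.461], [0.001, -1.0, -0.0]]
force: [-0.1, -1.5, -0.3]
gripper_width: 0.0006
```

Request:
{"api": "drive_tool", "payload": {
  "rows": "255 -0.0093 0 0.001 0 -0.06 0;255 -0.0093 0 0.001 0 -0.06 0;255 -0.0093 0 0.001 0 -0.06 0;255 -0.0093 0 0.001 0 -0.06 0;255 -0.0078 0 0.001 0 -0.05 0"
}}

```text
time: 15.7
eef_pos: [0.7777, 0.1137, 0.12]
orientation: [[0.695, 0.0, 0.719], [-0.719, -0.0, 0.695], [0.001, -1.0, 0.0]]
force: [0.4, -0.7, -0.6]
gripper_width: 0.0004
```

```bash
cat > st.py <<'E'
from h import *
from bench import manip
s=manip.observe(); R=np.array(s["orientation"]); p=np.array(s["eef_pos"])
W=Rz(b[2]); n=W.T@R[:2,0]; a=np.arctan2(n[1],-n[0]); h=b[:2]+W@[-.066,.108]
g=R[:2,0]@(p[:2]-h)-.0245
print(s["time"],"a",round(a,4),"gap",round(g,4),"a_c",round(a+(g+.003)/.155,4),"s",R[:2,2]@(p[:2]-h),"F",(R.T@s["force"]).round(2))
E
python3 st.py
```

```text
15.7 a 0.4433 gap -0.0007 a_c 0.4583 s 0.15778509342130814 F [ 0.82  0.64 -0.22]
```

Request:
{"api": "drive_tool", "payload": {
  "rows": "255 -0.0065 0 0.0008 0 -0.04 0;255 -0.0065 0 0.0008 0 -0.04 0;255 -0.0065 0 0.0008 0 -0.04 0;255 -0.0065 0 0.0008 0 -0.04 0;255 -0.005 0 0.0006 0 -0.03 0"
}}

```text
time: 16.32
eef_pos: [0.7567, 0.1377, 0.12]
orientation: [[0.82, 0.0, 0.573], [-0.573, 0.0, 0.82], [0.0, -1.0, 0.0]]
force: [0.5, 0.0, 0.0]
gripper_width: 0.0006
```

Request:
{"api": "drive_tool", "payload": {
  "rows": "255 -0.0028 0 0.0003 0 -0.018 0;255 -0.0028 0 0.0003 0 -0.018 0;255 -0.0028 0 0.0003 0 -0.018 0;255 -0.0026 0 0.0003 0 -0.018 0;255 -0.0026 0 0.0003 0 -0.018 0"
}}

```text
time: 16.95
eef_pos: [0.7464, 0.1462, 0.1201]
orientation: [[0.867, 0.0, 0.498], [-0.498, 0.0, 0.867], [0.0, -1.0, 0.0]]
force: [0.4, 0.4, -0.1]
gripper_width: 0.0007
```

```bash
python3 st.py
```

```text
16.95 a 0.1624 gap -0.0012 a_c 0.1743 s 0.15756325962627674 F [0.2  0.11 0.53]
```

Request:
{"api": "drive_tool", "payload": {
  "rows": "255 -0.001 0 0.0001 0 -0.007 0;255 -0.001 0 0.0001 0 -0.007 0;255 -0.001 0 0.0001 0 -0.007 0;255 -0.001 0 0.0001 0 -0.007 0;255 -0.001 0 0.0001 0 -0.007 0"
}}

```text
time: 17.58
eef_pos: [0.7422, 0.1489, 0.12]
orientation: [[0.884, -0.0, 0.468], [-0.468, 0.0, 0.884], [-0.0, -1.0, 0.0]]
force: [-0.5, 0.5, 0.2]
gripper_width: 0.0004
```

Request:
{"api": "drive_tool", "payload": {
  "rows": "255 -0.001 0 0.0001 0 -0.007 0;255 -0.001 0 0.0001 0 -0.007 0;255 -0.001 0 0.0001 0 -0.007 0;255 -0.001 0 0.0001 0 -0.007 0;255 0 0 0 0 0 0"
}}

```text
time: 18.2
eef_pos: [0.7387, 0.1511, 0.1199]
orientation: [[0.897, -0.001, 0.443], [-0.443, -0.0, 0.897], [-0.0, -1.0, -0.0]]
force: [0.3, -0.6, 0.8]
gripper_width: 0.0
```

```bash
python3 st.py
```

```text
18.2 a 0.1004 gap -0.0005 a_c 0.1162 s 0.15685728473960436 F [ 0.52 -0.8  -0.43]
```

Request:
{"api": "drive_tool", "payload": {
  "rows": "255 -0.001 0 0.0001 0 -0.006 0;255 -0.001 0 0.0001 0 -0.006 0;255 -0.001 0 0.0001 0 -0.006 0;255 -0.001 0 0.0001 0 -0.006 0;255 0 0 0 0 0 0"
}}

```text
time: 18.82
eef_pos: [0.7362, 0.1528, 0.1199]
orientation: [[0.907, 0.002, 0.421], [-0.421, -0.0, 0.907], [0.002, -1.0, 0.001]]
force: [5.2, -1.1, -2.8]
gripper_width: 0.0005
```

Request:
{"api": "drive_tool", "payload": {
  "rows": "255 -0.001 0 0.0001 0 -0.006 0;255 -0.001 0 0.0001 0 -0.006 0;255 -0.001 0 0.0001 0 -0.006 0;255 0 0 0 0 0 0;255 0 0 0 0 0 0"
}}

```text
time: 19.45
eef_pos: [0.7339, 0.1544, 0.12]
orientation: [[0.914, 0.003, 0.405], [-0.405, -0.0, 0.914], [0.003, -1.0, 0.001]]
force: [5.6, -1.5, -3.4]
gripper_width: 0.0004
```

```bash
python3 st.py
```

```text
19.45 a 0.0587 gap 0.0003 a_c 0.0797 s 0.156740708939314 F [5.73 3.45 0.9 ]
```

Request:
{"api": "drive_tool", "payload": {
  "rows": "255 -0.0007 0 0.0001 0 -0.0045 0;255 -0.0007 0 0.0001 0 -0.0045 0;255 -0.0006 0 0.0001 0 -0.004 0;255 0 0 0 0 0 0;255 0 0 0 0 0 0"
}}

```text
time: 20.08
eef_pos: [0.7323, 0.1554, 0.12]
orientation: [[0.919, 0.003, 0.393], [-0.393, -0.0, 0.919], [0.003, -1.0, 0.001]]
force: [5.7, -1.2, -2.4]
gripper_width: 0.0004
```

Request:
{"api": "drive_tool", "payload": {
  "rows": "255 -0.0007 0 0.0001 0 -0.0045 0;255 -0.0007 0 0.0001 0 -0.0045 0;255 -0.0006 0 0.0001 0 -0.004 0;255 0 0 0 0 0 0;255 0 0 0 0 0 0"
}}

```text
time: 20.7
eef_pos: [0.7307, 0.1563, 0.12]
orientation: [[0.924, 0.004, 0.381], [-0.381, -0.0, 0.924], [0.003, -1.0, 0.001]]
force: [7.4, -1.3, -4.2]
gripper_width: 0.0005
```

```bash
python3 st.py
```

```text
20.7 a 0.0328 gap 0.0007 a_c 0.0566 s 0.15666300866086658 F [7.27 4.21 1.64]
```

Request:
{"api": "drive_tool", "payload": {
  "rows": "255 -0.0005 0 0 0 -0.003 0;255 -0.0005 0 0 0 -0.003 0;255 -0.0005 0 0 0 -0.003 0;255 0 0 0 0 0 0;255 0 0 0 0 0 0"
}}

```text
time: 21.32
eef_pos: [0.7295, 0.157, 0.12]
orientation: [[0.928, 0.004, 0.373], [-0.373, -0.0, 0.928], [0.004, -1.0, 0.001]]
force: [8.1, 0.0, -3.0]
gripper_width: 0.0007
```

Request:
{"api": "drive_tool", "payload": {
  "rows": "255 -0.0005 0 0 0 -0.003 0;255 -0.0005 0 0 0 -0.003 0;255 -0.0005 0 0 0 -0.003 0;255 0 0 0 0 0 0;255 0 0 0 0 0 0"
}}

```text
time: 21.95
eef_pos: [0.7263, 0.158, 0.1198]
orientation: [[0.931, -0.001, 0.364], [-0.364, -0.0, 0.931], [-0.001, -1.0, -0.0]]
force: [-0.2, -0.2, -0.3]
gripper_width: 0.0003
```

```bash
python3 st.py
```

```text
21.95 a 0.0145 gap -0.0012 a_c 0.0258 s 0.15611344010560366 F [-0.15  0.32 -0.27]
```

The force went from 8 N to 0 while the tool sprang ahead 3 mm, which looks like the snap. I press a bit more in small steps to feel the buffer.

Request:
{"api": "drive_tool", "payload": {
  "rows": "255 -0.0003 0 0 0 0 0;255 -0.0003 0 0 0 0 0;255 0 0 0 0 0 0;255 0 0 0 0 0 0;255 0 0 0 0 0 0"
}}

```text
time: 22.58
eef_pos: [0.7261, 0.1582, 0.12]
orientation: [[0.931, -0.0, 0.364], [-0.364, 0.0, 0.931], [-0.0, -1.0, 0.0]]
force: [0.5, 0.4, -0.4]
gripper_width: 0.0005
```

Request:
{"api": "drive_tool", "payload": {
  "rows": "255 -0.0003 0 0 0 0 0;255 -0.0003 0 0 0 0 0;255 -0.0002 0 0 0 0 0;255 0 0 0 0 0 0;255 0 0 0 0 0 0"
}}

```text
time: 23.2
eef_pos: [0.7257, 0.1583, 0.12]
orientation: [[0.931, 0.001, 0.364], [-0.364, -0.0, 0.931], [0.001, -1.0, 0.0]]
force: [3.3, -0.6, -2.4]
gripper_width: 0.0005
```

The buffer now gives about 3.3 N, as expected after the snap. I back off slowly and check that the door stays shut.

Request:
{"api": "drive_tool", "payload": {
  "rows": "255 0.002 0 0 0 0 0;255 0.006 0 0 0 0 0;255 0.012 0 0 0 0 0;255 0.02 0 0 0 0 0;255 0.02 0 0 0 0 0"
}}

```text
time: 23.82
eef_pos: [0.7823, 0.1361, 0.12]
orientation: [[0.931, 0.0, 0.365], [-0.365, 0.0, 0.931], [-0.0, -1.0, 0.0]]
force: [0.4, -0.1, -0.0]
gripper_width: 0.0004
```

Request:
{"api": "drive_tool", "payload": {
  "rows": "255 0 -0.03 0 0 0 0;255 0 -0.05 0 0 0 0;255 0.03 -0.05 0 0 0 0;255 0.03 -0.05 0 0 0 0;255 0 -0.04 0 0 0 0"
}}

```text
time: 24.45
eef_pos: [0.8387, 0.1129, 0.3414]
orientation: [[0.931, 0.001, 0.366], [-0.366, -0.0, 0.931], [0.001, -1.0, 0.0]]
force: [0.3, 0.9, 0.5]
gripper_width: 0.0003
```

Request:
{"api": "drive_tool", "payload": {
  "rows": "255 0.04 0 -0.04 0 0 0;255 0.04 0 -0.04 0 0 0;255 0.04 0 -0.04 0 0 0;255 0.04 0 -0.04 0 0 0;255 0.04 0 -0.04 0 0 0"
}}

```text
time: 25.08
eef_pos: [0.9252, -0.1429, 0.3138]
orientation: [[0.931, -0.005, 0.365], [-0.365, 0.004, 0.931], [-0.006, -1.0, 0.002]]
force: [1.3, 0.1, -0.9]
gripper_width: 0.0002
```

Request:
{"api": "drive_tool", "payload": {
  "rows": "255 0.03 0 -0.05 0 0 0;255 0.03 0 -0.05 0 0 0;255 0.03 0 -0.05 0 0 0;255 0.03 0 -0.05 0 0 0;255 0 0 0 0 0 0"
}}

```text
time: 25.7
eef_pos: [0.8928, -0.3551, 0.3061]
orientation: [[0.926, 0.067, 0.37], [-0.37, -0.019, 0.929], [0.069, -0.998, 0.008]]
force: [-0.4, 0.6, -0.4]
gripper_width: 0.0002
```

```bash
python3 - <<'E'
from h import *
for n,f in load():
    im=f["image"][:,:,::-1].copy(); cv2.imwrite(f"pics/{n}6.png",im)
    x,y,w,h=(290,180,180,190) if n=="scene" else (185,130,180,190)
    c=cv2.resize(im[y:y+h,x:x+w],None,fx=2.2,fy=2.2,interpolation=cv2.INTER_CUBIC)
    for a,col in((0.026,(0,0,255)),(.08,(0,255,255))):
        P=target(a,s=.182,half=0,z=.157)[0]; q=(proj(n,P)[0]-[x,y])*2.2; print(n,a,q.round(1)); cv2.drawMarker(c,tuple(int(v) for v in q),col,0,7,1)
    globals()[n]=c
cv2.imwrite("pics/pair6.png",np.hstack([scene,top]))
E
```

```text
scene 0.026 [212.9 279.1]
scene 0.08 [204.2 287.4]
top 0.026 [114.5  98.3]
top 0.08 [119.6  88.4]
```

View pics/pair6.png

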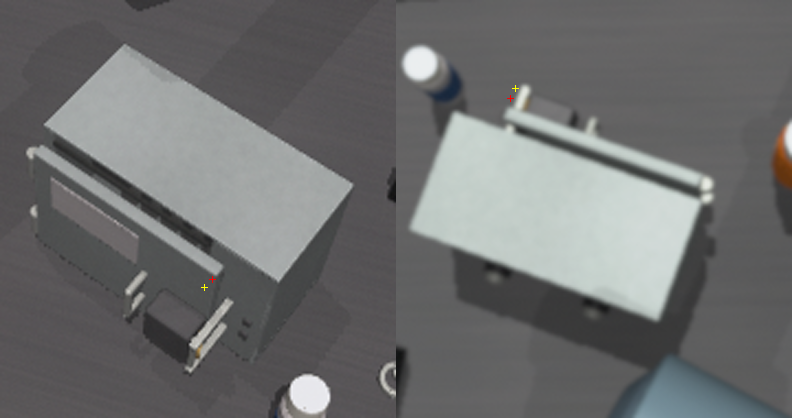

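The door has stayed shut for over 2 s. Its free edge (left view 217,275; right 508,110) is at or inside the 0.026 rad mark and well clear of the 0.08 mark. I take one last look at the whole scene.

View pics/scene6.png

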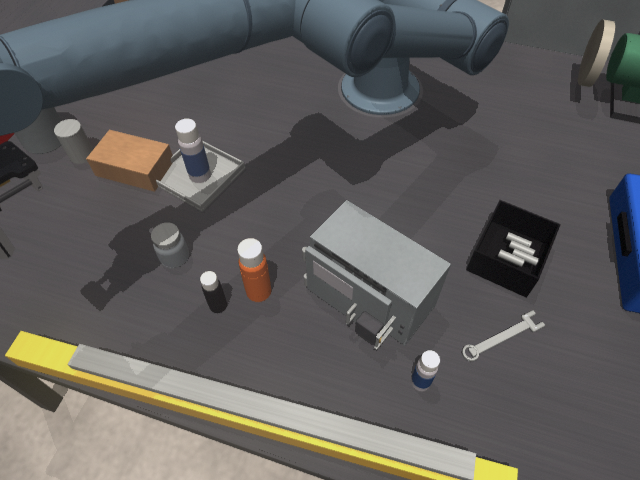

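The can is upright in the tray (195,155) and the door is shut. The jar (170,245), bin (515,248), wrench (503,337) and the other cans are unmoved, and the arm is clear, so I hand in.

```bash
python3 -c "
from bench import manip
print(manip.observe()['time']); print(manip.job_done())"
```

```text
25.8
the job is handed in; nothing more can be done
None
```

I set the large white-and-blue can down upright in the tray, then swung the door shut and pressed it until the latch snapped in. The job was handed in at 25.8 s; no verdict is reported.

- **Can:** It touched the tray floor at about 10 N before I let go, and the last picture shows it standing upright inside the tray walls.
- **Door:** I swung it slowly with the shut fingers. The press read at most about 9 N (readings come only at the end of each call). It fell to 0 as the bolt snapped, and the buffer then gave about 3 N.
- **Last checks:** More than 2 s after I backed off, the door was still shut, with its free edge at or inside where I had pressed it. The bin, jar, wrench and other cans showed no movement, and the arm was clear of everything.
- **Disagreements:** The cameras put the box yaw at 2.78 rad, not the stated 1.1–1.55. I followed the images, because the robot base projected where it should and both moves worked out. In the last top view the door edge lay roughly 10 mm further in than my estimate of 0.026 rad, which is still on the shut side.

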